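# Push the row of freezer boxes home and shut the rack gate

### The arm

A 6-joint arm with a two-finger parallel gripper is mounted at the origin on a cart in front of the work surface, level with it; the furniture and walls round the work are solid. World frame = base frame: x ahead of the robot, y to its left, z up, the work surface at z = 0. Lengths are in m, angles in degrees, forces in N, time in s.
With the tool pointing down it reaches from about 0.35 to 0.875 m from the base axis. Payload 4.2 kg.
Tool frame: the origin (TCP) lies on the centre line of the jaws, within the pads' length; the fingertips stand 25 mm ahead of it and the grasp point (between the pads) lies 6 mm ahead of it; z points along the fingers, y is the line along which they close (so a half turn about z gives the same grasp; the last joint's range is limited). The gripper opens to 87 mm and grips with 3 to 60 N. Pads are 19 mm wide; open, the fingers measure 117 mm over their backs; the gripper's body (75 mm by 190 mm) begins 51 mm behind the grasp point.
Start: joints at [-52.449, 22.042, 0.453, 0, -68.411, -14.817], TCP at [0.242, -0.576, 0.208] pointing down, gripper open.
Joint ranges: [-179.83, 179.83], [-69.29, 118.12], [-61.27, 80.66], [-181.25, 117.63], [-171.15, -9.14], [-177.46, 177.46]. Speed limits (degrees/s): [159.86, 159.86, 180, 180, 180, 180].

### API

Orientations are given as a 3x3 rotation matrix whose columns are the frame's x, y, z axes.
In Python, from station import r gives the robot as it stands.
- The arm moves only by the tool move_arm, never from a script. Its argument "series" is a list of rows, each an object with "grip": the opening, from 0 (shut) to 1 (fully open); "xyz": the shift along the tool's x, y, z in mm, a list of three; "angular": the turn, a rotation vector about the tool's x, y, z in rad, a list of three. A call has 1 to 10 rows; each row is the pose to reach, as a shift and turn from the pose commanded when the call began, along the tool's axes at that moment; what a row does not reach only later rows make up. A row lasts 1/10 s, in which the tool goes at most 50 mm and 8.59 degrees, less where a joint would pass 70% of its speed; a pose out of reach is approached as far as the arm can. A call with a gripper value outside its range is refused whole. The fingers move at their own pace and stop on an object; the grip force is fixed at half the most. Time passes only in rows, so rows that repeat a pose let the fingers close. It gives the time, the measured TCP pose, the force, the opening and the grip force at its end, in the units of the state.
- r.sense(): the state, without advancing time (a new reading comes with each control period).
- r.capture(name): name is "scene" or "top"; returns a dict with "img" (480x640x3 uint8, red, green, blue), "camera_matrix" (3x3 intrinsics, pixels), "rvec" (rotation vector, rad) and "tvec" (3), from world to camera coordinates, as OpenCV has them. Camera axes: x right, y down, z forward; pixel columns grow to the right and rows downward; lengths in m; the calibration is good to about 2 mm. A picture is of the moment at which its call begins. There is no depth.
- r.finish_job(): hands the job in; it is judged then, once.
The state is a dict: "time_s": time; "joints": joint angles; "joint_velocities": joint speeds; "effort": joint torques, N m; "tcp_pos": TCP position; "ee_rot": TCP orientation; "wrist_force": force on the tool from outside, world axes, zero at the start; "moment": the same for the moment, N m; "gripper_width": opening from 0.0 (shut) to 1.0 (fully open); "gripper_force": force on a finger pad.
Only numpy, scipy, OpenCV 4.12 (cv2) and the standard library are available. Lean on these libraries where they do the work, as an engineer would, in place of code of your own. Each camera call takes 0.05 s, during which the arm holds its last target. There are 200 camera calls.

### The job

Three card freezer boxes stand in a touching row in the steel rack, but the row still sticks out over the loading ledge. Push the whole row along the rack until it is packed hard against the end stop, and only then push the swing gate fully shut behind it. Do it all by pushing: take neither the boxes nor the gate between the fingers, lift and tip nothing, and leave the other things on the bench where they are.

Things in the scene. Friction and masses are not known exactly. Their poses are not given: they have to be found in the camera images.
- rack: Open steel freezer rack for a row of three boxes, fixed on the bench, 313 mm long (y) and 86 mm wide (x). Origin on the bench; x = 0 is the channel's middle. Floor sheet 3 mm. End stop's padded inner face at y = -0.151, closed gate's middle plane at y = +0.065; beyond it, to y = +0.158, the floor runs on as an open loading ledge.
- end_stop (a point): Centre of the inner face of the rack's end stop (47 mm high, wire handle outside), 29 mm above the bench; axes as the rack's: +y runs along the channel to the ledge. The channel is 73 mm wide between lips that reach 11 mm above the bench all along; higher side rails (to 32 mm) run only from the stop to just short of the gate (rack y = +0.059).
- gate_hinge (a point): On the gate's upright hinge pin, 29 mm above the bench, at x = -0.0445, y = +0.065 of the rack; axes as the rack's.
- gate_middle (a point): Centre of the gate plate, 47 mm from the hinge pin. Steel plate 4 mm thick, from 6 to 90 mm from the pin and from 14 to 47 mm above the bench, with a red tab near its free end. Its x axis points from the pin to the free end, its y axis out of the outer face (towards the ledge when shut), z up.
- gate (a joint): Angle of the swing gate: 0 is fully shut (plate along the rack's +x, against a hard stop), growing counter-clockwise from above as it opens: at 1.57 it points along the rack's +y, at most 2.3. Stiff hinge (about 1 N at the free end moves it), stays where left. A box in its way blocks it; with the row home there are 4 mm between last box and gate.
- cryo_box_0: white card freezer box with a cream label, 70 x 70 x 52 mm, about 0.2 kg, loose, sliding on the rack's floor; origin at the centre of its underside, sides parallel to the rack's. The three boxes touch in one row, in any order.
- cryo_box_1: pale blue card freezer box with a cream label, 70 x 70 x 52 mm, about 0.2 kg, loose, sliding on the rack's floor; origin at the centre of its underside, sides parallel to the rack's. The three boxes touch in one row, in any order.
- cryo_box_2: white-grey card freezer box with a cream label, 70 x 70 x 52 mm, about 0.2 kg, loose, sliding on the rack's floor; origin at the centre of its underside, sides parallel to the rack's. The three boxes touch in one row, in any order.
- tape_roll_0: roll of red tape, 69 mm across, 13 mm high, loose on the bench, not part of the work; origin at the centre of its underside.
- marker_1: marker pen with blue ends and white barrel, 134 x 13 mm, lying, loose on the bench, not part of the work; origin at the centre of its underside.
- scissors: scissors with black handles, 148 x 81 mm, 8 mm high, lying, loose on the bench, not part of the work; origin at the centre of its underside.
There are look-alikes about, which are no part of the job. Leave any brown look-alike of the cryo_box_1 alone. Leave any orange look-alike of the cryo_box_2 alone.

How it is judged (in metres and radians):
On the way, in this order (a step that is already met when the one before it is completed fails the run):
1. the whole row is home against the end stop while the gate still stands open (y of each of cryo_box_0, cryo_box_1, cryo_box_2 in the frame of rack below 0.029 m and x of cryo_box_0 in the frame of rack between -0.006 and 0.006 m and z of each of cryo_box_0, cryo_box_1, cryo_box_2 in the frame of rack below 0.007 m and angle between each of cryo_box_0, cryo_box_1, cryo_box_2's own z axis and vertical below 0.08 rad and x of cryo_box_1 in the frame of rack between -0.006 and 0.006 m and x of cryo_box_2 in the frame of rack between -0.006 and 0.006 m and value of joint gate above 0.8 rad), for 0.2 s.
2. the gate is pushed shut (value of joint gate below 0.07 rad), for 0.2 s.
At the end, for the whole second after the job is handed in: All three boxes stand flat in the channel, packed against the end stop with at most 5 mm of slack in the whole row, at rest, and the gate is shut (within 0.07 rad of its stop) (y of each of cryo_box_0, cryo_box_1, cryo_box_2 in the frame of rack below 0.029 m and x of cryo_box_0 in the frame of rack between -0.006 and 0.006 m and z of each of cryo_box_0, cryo_box_1, cryo_box_2 in the frame of rack below 0.007 m and angle between each of cryo_box_0, cryo_box_1, cryo_box_2's own z axis and vertical below 0.08 rad and x of cryo_box_1 in the frame of rack between -0.006 and 0.006 m and x of cryo_box_2 in the frame of rack between -0.006 and 0.006 m and value of joint gate below 0.07 rad and linear speed of each of cryo_box_0, cryo_box_1, cryo_box_2 below 0.02 m/s); the robot touches nothing.
It fails at once if a box is lifted by more than 12 mm or tipped by more than 0.25 rad (z of any of cryo_box_0, cryo_box_1, cryo_box_2 in the frame of rack above 0.015 m or angle between any of cryo_box_0, cryo_box_1, cryo_box_2's own z axis and vertical above 0.25 rad).
It fails at once if a box is taken between the fingers ((x of the grasp point in the frame of cryo_box_0 between -0.03 and 0.03 m and y of the grasp point in the frame of cryo_box_0 between -0.03 and 0.03 m and z of the grasp point in the frame of cryo_box_0 between 0 and 0.064 m) or (x of the grasp point in the frame of cryo_box_1 between -0.03 and 0.03 m and y of the grasp point in the frame of cryo_box_1 between -0.03 and 0.03 m and z of the grasp point in the frame of cryo_box_1 between 0 and 0.064 m) or (x of the grasp point in the frame of cryo_box_2 between -0.03 and 0.03 m and y of the grasp point in the frame of cryo_box_2 between -0.03 and 0.03 m and z of the grasp point in the frame of cryo_box_2 between 0 and 0.064 m)).
It fails at once if the gate is taken between the fingers (x of the grasp point in the frame of gate_middle between -0.04 and 0.042 m and y of the grasp point in the frame of gate_middle between -0.003 and 0.003 m and z of the grasp point in the frame of gate_middle between -0.03 and 0.022 m).
It fails at once if one of the other things on the bench is moved by more than 20 mm (distance of any of tape_roll_0, marker_1, scissors from where it was at the start of the episode above 0.02 m).
It also fails if it takes over 48 s, if anything falls off the work surface, if the arm or the gripper's body presses on something with over 40 N, if the wrist force passes 120 N, or if a joint passes its speed limit or range.

## Working session

There is one attempt and no reset: what is moved stays moved. The work goes in short steps, Python scripts to look and compute and a tool call to move; the robot and the scene stay as the last step left them, time stands still between calls to the robot, and variables do not carry over. Pictures are saved under pics/ and viewed, at most 10 in all, crops included, and the job is handed in when it is done.

Besides the shell and the picture viewer there is one more tool, called as name([rows], argument=value, ...), one row to a line, values as JSON. move_arm: Moves the arm, as the interface text tells. Its arguments: {"type":"object","properties":{"series":{"type":"array"}},"required":["series"]}

```bash
mkdir -p pics; python3 - <<'E'
from station import r
import cv2,pickle
s=r.sense();print(s)
d={}
for n in("scene","top"):
    c=r.capture(n);d[n]=c;cv2.imwrite(f"pics/{n}0.png",c["img"][:,:,::-1]);print(n,c["camera_matrix"],c["rvec"],c["tvec"])
pickle.dump(d,open("c0.pkl","wb"))
E
```

```text
{'time_s': 0.0, 'joints': array([-5.24495086e+01,  2.20912768e+01,  3.79319001e-01, -2.76079555e-02,
       -6.84092226e+01, -1.48166766e+01]), 'joint_velocities': array([-0.14834464, -0.00454577,  0.03935204, -0.0782229 ,  0.08234706,
        0.09890538]), 'effort': array([ 9.57708398e-04, -3.90664172e+01,  1.87412506e+01,  4.22025561e+00,
        1.10773792e-02, -1.57432482e-04]), 'tcp_pos': array([ 0.24130267, -0.5758616 ,  0.20665462]), 'ee_rot': array([[-9.22378814e-01, -3.86285453e-01, -9.33766465e-04],
       [-3.86286566e-01,  9.22376760e-01,  1.94983420e-03],
       [ 1.08091897e-04,  2.15918720e-03, -9.99997663e-01]]), 'wrist_force': array([-0.20959679,  0.02083289, -0.26285667]), 'moment': array([-0.01607348,  0.00480356, -0.0094434 ]), 'gripper_force': 0.0, 'gripper_width': 1.0010897435771655}
scene [[478.9993516    0.         320.91102555]
 [  0.         478.9993516  244.71533742]
 [  0.           0.           1.        ]] [ 0.03123115  3.03392096 -0.80230226] [ 0.57704387 -0.03219836  1.0079222 ]
top [[482.80725061   0.         316.12002351]
 [  0.         482.80725061 237.70093991]
 [  0.           0.           1.        ]] [ 2.18830253 -2.14609531  0.11485241] [0.04473393 0.59790535 0.93158763]
```

View pics/top0.png

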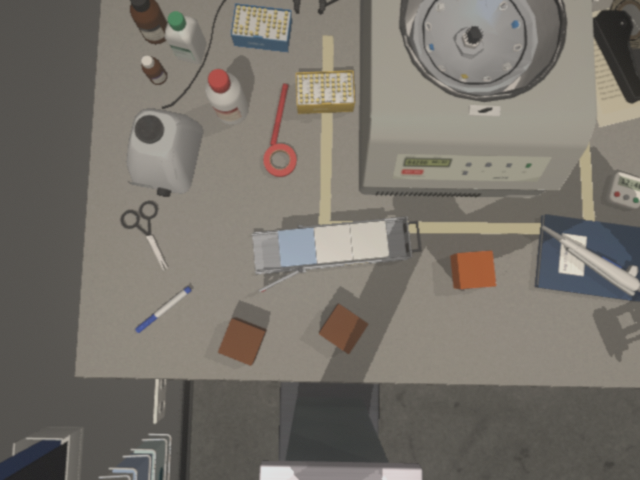

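View pics/scene0.png

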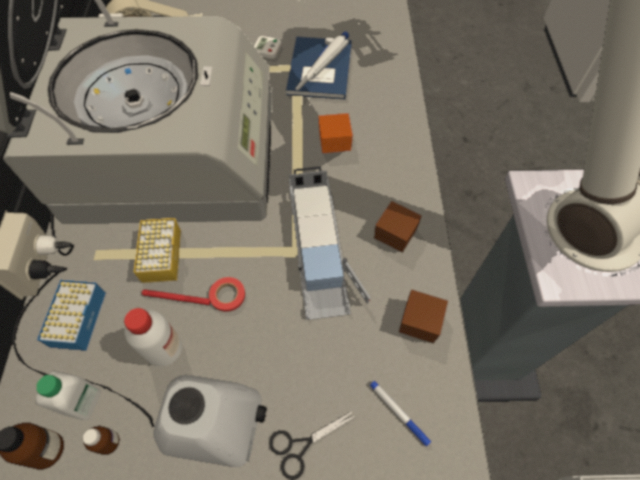

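The row lies across the image centre: in the top view the rack runs from the ledge at (255,252) to the stop at (410,238). The gate stands open from about (302,270) to (258,292). Next I'll enlarge both views to get accurate points.

```bash
python3 - <<'E'
import cv2,pickle,numpy as np
d=pickle.load(open("c0.pkl","rb"))
a=d["top"]["img"][205:305,240:430,::-1];b=d["scene"]["img"][160:330,270:390,::-1]
cv2.imwrite("pics/ct.png",cv2.resize(a,None,fx=4.2,fy=4.2,interpolation=cv2.INTER_CUBIC))
cv2.imwrite("pics/cs.png",cv2.resize(b,None,fx=3.5,fy=3.5,interpolation=cv2.INTER_CUBIC))
E
cat > geo.py <<'E'
import cv2,numpy as np
def ray(c,uv,z):
    "world point at height z seen at pixel uv"
    R=cv2.Rodrigues(c["rvec"])[0];o=-R.T@c["tvec"].ravel()
    p=R.T@np.linalg.solve(c["camera_matrix"],[uv[0],uv[1],1.]);return o+p*(z-o[2])/p[2]
def proj(c,P): return cv2.projectPoints(np.float64(P).reshape(-1,3),c["rvec"],c["tvec"],c["camera_matrix"],None)[0][:,0]
E
```

```text
(no output)
```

View pics/ct.png

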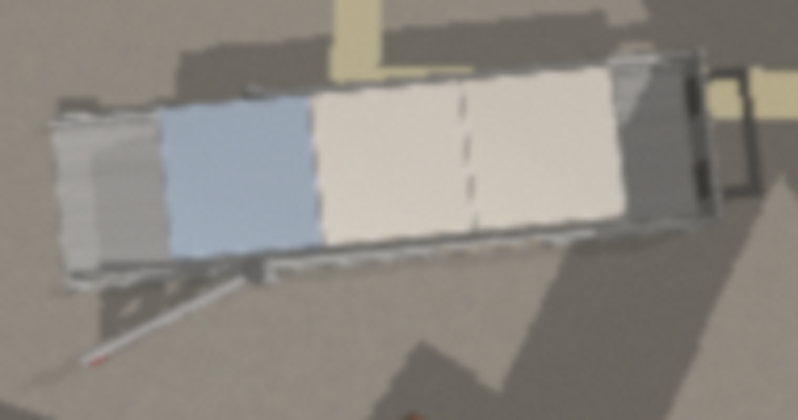

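View pics/cs.png

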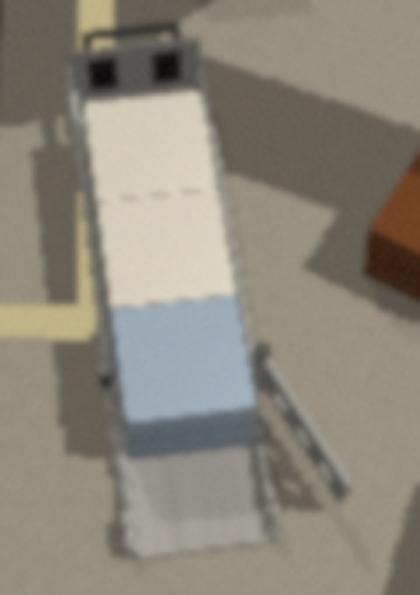

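The blue box is the last in the row, at the ledge end. In the top crop its outer top edge runs (162,108) to (172,259), and the far end of the row runs (610,68) to (626,215). The gate top runs (243,280) to (88,360).

```bash
python3 - <<'E'
import pickle,numpy as np
from geo import *
from scipy.optimize import least_squares
d=pickle.load(open("c0.pkl","rb"))
T=lambda *p:(np.array(p)+.5)/4.2-.5+[240,205]
S=lambda *p:(np.array(p)+.5)/3.5-.5+[270,160]
Tp=[T(162,108),T(172,259),T(610,68),T(626,215)];Sp=[S(125,422),S(255,410),S(85,97),S(203,90)]
for n,P in(("top",Tp),("scene",Sp)):
    print(n,[ray(d[n],p,.055)[:2].round(4) for p in P])
# row fit: centre of ledge-side top edge, yaw ; +y rack dir
def pts(q):
    x,y,a=q;ex=np.array([np.cos(a),np.sin(a),0]);ey=np.array([-np.sin(a),np.cos(a),0])
    o=np.array([x,y,.055]);return [o+sx*.035*ex-k*ey for k in(0,.21) for sx in(1,-1)]
f=lambda q,n,P:(proj(d[n],pts(q))-P).ravel()
for nm,g in(("t",lambda q:f(q,"top",Tp)),("s",lambda q:f(q,"scene",Sp)),("both",lambda q:np.r_[f(q,"top",Tp),f(q,"scene",Sp)])):
    s=least_squares(g,[.4,.1,0]);print(nm,s.x.round(4),np.degrees(s.x[2]),s.fun.round(1))
print("ledge end z=.011 top",ray(d["top"],T(50,122),.011).round(4),ray(d["top"],T(70,288),.011).round(4))
print("scene ledge",ray(d["scene"],S(130,555),.005).round(4),ray(d["scene"],S(270,543),.005).round(4))
print("stop top edge z=.047",ray(d["top"],T(705,55),.047).round(4),ray(d["top"],T(716,212),.047).round(4))
print("gate top z=.047 top",ray(d["top"],T(243,280),.047).round(4),ray(d["top"],T(88,360),.047).round(4))
print("gate scene",ray(d["scene"],S(266,354),.047).round(4),ray(d["scene"],S(345,490),.047).round(4))
E
```

```text
top [array([0.6074, 0.1305]), array([0.5375, 0.124 ]), array([ 0.6302, -0.0773]), array([ 0.5619, -0.085 ])]
scene [array([0.6086, 0.1313]), array([0.5393, 0.1257]), array([ 0.6315, -0.0822]), array([ 0.5613, -0.0859])]
t [0.5726 0.1274 0.1117] 6.402237311737849 [-0.4  0.   0.2 -0.1  0.  -0.3  0.1  0.4]
s [0.5743 0.1271 0.1029] 5.894996397203507 [-0.3 -0.3 -0.2 -1.1  0.4  1.6  0.1  0.2]
both [0.5735 0.1273 0.1072] 6.143835682839802 [-0.2 -0.4  0.2 -0.6  0.2 -0.2  0.1  0.4  0.2 -0.1  0.3 -1.1  0.3  1.7
  0.1  0.2]
ledge end z=.011 top [0.6048 0.1882 0.011 ] [0.5246 0.1759 0.011 ]
scene ledge [0.6076 0.187  0.005 ] [0.5317 0.1817 0.005 ]
stop top edge z=.047 [ 0.6384 -0.123   0.047 ] [ 0.5647 -0.1281  0.047 ]
gate top z=.047 top [0.5288 0.0914 0.047 ] [0.4905 0.1621 0.047 ]
gate scene [0.5314 0.088  0.047 ] [0.4936 0.1693 0.047 ]
```

```bash
cat >> geo.py <<'E'
from scipy.spatial.transform import Rotation as Ro
from station import r
A=.107;EX=np.array([np.cos(A),np.sin(A),0]);EY=np.array([-np.sin(A),np.cos(A),0]);O=np.array([.5844,.0259,0])
RT=np.c_[-EY,-EX,[0,0,-1.]]
def W(x,y,z): return O+x*EX+y*EY+[0,0,z]
def show(goal=None):
    s=r.sense();p=s["tcp_pos"]-O;R=s["ee_rot"]
    print("t",s["time_s"],"rack xyz mm",(1e3*np.array([p@EX,p@EY,p[2]])).round(1),"F",s["wrist_force"].round(1),"w",s["gripper_width"])
    if goal is not None: print("shift",(1e3*R.T@(W(*goal)-s["tcp_pos"])).round(1),"turn",Ro.from_matrix(R.T@RT).as_rotvec().round(3))
E
python3 -c "
from geo import *
show((0,.135,.207))"
```

```text
t 0.1 rack xyz mm [-405.4 -561.7  206.8] F [-0.  -0.1 -1. ] w 1.0026586323838118
shift [-587.5  551.9    0.8] turn [ 2.000e-03  1.000e-03 -1.281e+00]
```

move_arm([
  {"grip": 0,"xyz": [-37,34,0],"angular": [0,0,-0.08]},
  {"grip": 0,"xyz": [-73,69,0],"angular": [0,0,-0.16]},
  {"grip": 0,"xyz": [-110,103,0],"angular": [0,0,-0.24]},
  {"grip": 0,"xyz": [-147,138,0],"angular": [0,0,-0.32]},
  {"grip": 0,"xyz": [-183,172,0],"angular": [0,0,-0.4]},
  {"grip": 0,"xyz": [-220,207,0],"angular": [0,0,-0.48]},
  {"grip": 0,"xyz": [-257,241,0],"angular": [0,0,-0.56]},
  {"grip": 0,"xyz": [-294,276,0],"angular": [0,0,-0.64]},
  {"grip": 0,"xyz": [-330,310,0],"angular": [0,0,-0.72]},
  {"grip": 0,"xyz": [-367,345,0],"angular": [0,0,-0.8]},
])

```text
time_s: 1.1
tcp_pos: [0.4453, -0.1177, 0.2077]
ee_rot: [[-0.362, -0.932, 0.0], [-0.932, 0.362, 0.0], [-0.0, -0.0, -1.0]]
wrist_force: [0.3, 0.0, -0.9]
gripper_width: 0.173
gripper_force: 0.0
```

```bash
python3 -c "
from geo import *
show((0,.135,.207))"
```

```text
t 1.1 rack xyz mm [-153.6 -128.   207.7] F [ 0.3  0.  -0.9] w 0.17291876549737722
shift [-304.1  -15.6    0.8] turn [-0.     0.    -0.478]
```

move_arm([
  {"grip": 0,"xyz": [-45,-2,0],"angular": [0,0,-0.08]},
  {"grip": 0,"xyz": [-90,-5,0],"angular": [0,0,-0.16]},
  {"grip": 0,"xyz": [-135,-7,0],"angular": [0,0,-0.24]},
  {"grip": 0,"xyz": [-180,-9,0],"angular": [0,0,-0.32]},
  {"grip": 0,"xyz": [-225,-11,0],"angular": [0,0,-0.4]},
  {"grip": 0,"xyz": [-265,-13,0],"angular": [0,0,-0.478]},
  {"grip": 0,"xyz": [-304,-15,0],"angular": [0,0,-0.478]},
  {"grip": 0,"xyz": [-304,-15,0],"angular": [0,0,-0.478]},
  {"grip": 0,"xyz": [-304,-15,0],"angular": [0,0,-0.478]},
])

```text
time_s: 2.0
tcp_pos: [0.5698, 0.1582, 0.2066]
ee_rot: [[0.105, -0.994, -0.002], [-0.994, -0.105, -0.001], [0.001, 0.002, -1.0]]
wrist_force: [-1.0, 0.0, -0.3]
gripper_width: 0.005
gripper_force: 0.0
```

```bash
python3 -c "
from geo import *
show((0,.135,.047))"
```

```text
t 2.0 rack xyz mm [ -0.4 133.1 206.6] F [-1.   0.  -0.3] w 0.004870763272237045
shift [ -2.   -0.7 159.6] turn [ 0.002 -0.001 -0.002]
```

move_arm([
  {"grip": 0,"xyz": [-2,0,40],"angular": [0,0,0]},
  {"grip": 0,"xyz": [-2,0,80],"angular": [0,0,0]},
  {"grip": 0,"xyz": [-2,0,110],"angular": [0,0,0]},
  {"grip": 0,"xyz": [-2,0,135],"angular": [0,0,0]},
  {"grip": 0,"xyz": [-2,0,150],"angular": [0,0,0]},
  {"grip": 0,"xyz": [-2,0,158],"angular": [0,0,0]},
  {"grip": 0,"xyz": [-2,0,158],"angular": [0,0,0]},
])

```text
time_s: 2.7
tcp_pos: [0.5692, 0.1585, 0.049]
ee_rot: [[0.103, -0.995, -0.002], [-0.995, -0.103, -0.001], [0.001, 0.002, -1.0]]
wrist_force: [-0.1, -0.3, 0.1]
gripper_width: -0.0
gripper_force: 0.0
```

```bash
python3 -c "
from geo import *
show((0,.069,.047))
c=r.capture('scene');cv2.imwrite('pics/s1.png',cv2.resize(c['img'][130:330,240:440,::-1],None,fx=2.9,fy=2.9,interpolation=cv2.INTER_CUBIC))"
```

```text
t 2.7 rack xyz mm [ -1.  133.4  49. ] F [-0.1 -0.3  0.1] w -0.00028751698202717136
shift [64.4 -1.2  2.1] turn [ 0.002 -0.001 -0.004]
```

View pics/s1.png

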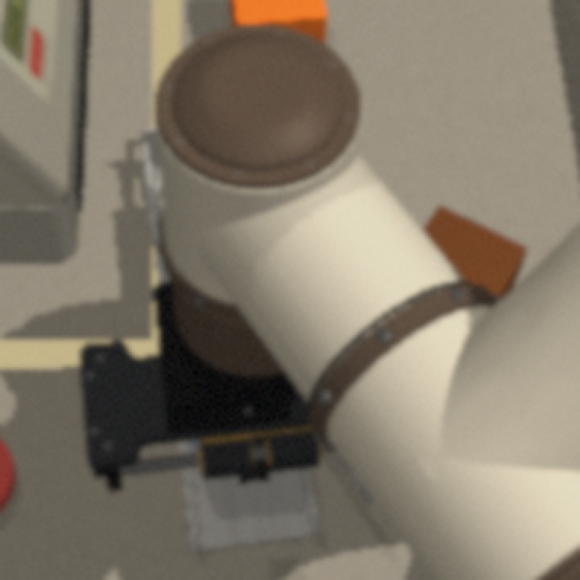

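The scene view shows the gripper standing over the ledge, with its bar at about (260,455) in the crop; the row is hidden behind the arm. I'll start the push.

move_arm([
  {"grip": 0,"xyz": [6,-1,2],"angular": [0,0,0]},
  {"grip": 0,"xyz": [12,-1,2],"angular": [0,0,0]},
  {"grip": 0,"xyz": [17,-1,2],"angular": [0,0,0]},
  {"grip": 0,"xyz": [21,-1,2],"angular": [0,0,0]},
  {"grip": 0,"xyz": [25,-1,2],"angular": [0,0,0]},
  {"grip": 0,"xyz": [29,-1,2],"angular": [0,0,0]},
  {"grip": 0,"xyz": [33,-1,2],"angular": [0,0,0]},
])

```text
time_s: 3.45
tcp_pos: [0.5745, 0.1267, 0.0478]
ee_rot: [[0.104, -0.995, 0.0], [-0.995, -0.104, -0.0], [0.0, -0.0, -1.0]]
wrist_force: [0.9, -0.3, -1.1]
gripper_width: 0.001
gripper_force: 0.0
```

move_arm([
  {"grip": 0,"xyz": [4,0,0],"angular": [0,0,0]},
  {"grip": 0,"xyz": [8,0,0],"angular": [0,0,0]},
  {"grip": 0,"xyz": [12,0,0],"angular": [0,0,0]},
  {"grip": 0,"xyz": [16,0,0],"angular": [0,0,0]},
  {"grip": 0,"xyz": [20,0,0],"angular": [0,0,0]},
])

```text
time_s: 3.95
tcp_pos: [0.5766, 0.1068, 0.0477]
ee_rot: [[0.104, -0.995, 0.0], [-0.995, -0.104, -0.0], [0.0, -0.0, -1.0]]
wrist_force: [0.5, 0.8, 0.1]
gripper_width: 0.001
gripper_force: 0.0
```

```bash
python3 -c "
from geo import *
show((0,.069,.047))"
```

```text
t 3.95 rack xyz mm [ 0.9 81.3 47.7] F [0.5 0.8 0.1] w 0.0009405533611728702
shift [12.3  0.8  0.7] turn [-0.    -0.    -0.003]
```

move_arm([
  {"grip": 0,"xyz": [2,0,0],"angular": [0,0,0]},
  {"grip": 0,"xyz": [4,0,0],"angular": [0,0,0]},
  {"grip": 0,"xyz": [6,0,0],"angular": [0,0,0]},
  {"grip": 0,"xyz": [7,0,0],"angular": [0,0,0]},
  {"grip": 0,"xyz": [8,0,0],"angular": [0,0,0]},
])

```text
time_s: 4.45
tcp_pos: [0.5774, 0.0991, 0.0477]
ee_rot: [[0.104, -0.995, 0.0], [-0.995, -0.104, 0.0], [-0.0, -0.0, -1.0]]
wrist_force: [-0.3, 0.4, 0.3]
gripper_width: 0.006
gripper_force: 0.0
```

move_arm([
  {"grip": 0,"xyz": [1,0,0],"angular": [0,0,0]},
  {"grip": 0,"xyz": [2,0,0],"angular": [0,0,0]},
  {"grip": 0,"xyz": [3,0,0],"angular": [0,0,0]},
])

```text
time_s: 4.75
tcp_pos: [0.5777, 0.0961, 0.0477]
ee_rot: [[0.104, -0.995, 0.0], [-0.995, -0.104, -0.0], [0.0, -0.0, -1.0]]
wrist_force: [-0.4, 0.1, -1.4]
gripper_width: 0.011
gripper_force: 0.0
```

```bash
python3 -c "
from geo import *
show((0,.069,.047))"
```

```text
t 4.75 rack xyz mm [ 0.8 70.5 47.7] F [-0.4  0.1 -1.4] w 0.01068111321590886
shift [1.5 0.8 0.7] turn [-0.    -0.    -0.003]
```

move_arm([
  {"grip": 0,"xyz": [1,0,0],"angular": [0,0,0]},
  {"grip": 0,"xyz": [2,0,0],"angular": [0,0,0]},
])

```text
time_s: 4.95
tcp_pos: [0.5779, 0.0941, 0.0477]
ee_rot: [[0.104, -0.995, 0.0], [-0.995, -0.104, 0.0], [-0.0, -0.0, -1.0]]
wrist_force: [0.2, -0.2, 0.2]
gripper_width: 0.004
gripper_force: 0.0
```

move_arm([
  {"grip": 0,"xyz": [1,0,0],"angular": [0,0,0]},
  {"grip": 0,"xyz": [2,0,0],"angular": [0,0,0]},
])

```text
time_s: 5.15
tcp_pos: [0.5781, 0.0921, 0.0478]
ee_rot: [[0.104, -0.995, 0.0], [-0.995, -0.104, 0.0], [-0.0, -0.0, -1.0]]
wrist_force: [-0.9, 0.5, 0.4]
gripper_width: 0.002
gripper_force: 0.0
```

```bash
python3 - <<'E'
from geo import *
show((0,.069,.047))
for n in("top","scene"):
    c=r.capture(n);p=proj(c,W(0,.0,.05))[0].astype(int)
    x,y=max(p[0]-100,0),max(p[1]-100,0)
    im=c['img'][y:y+200,x:x+200,::-1];print(n,x,y)
    cv2.imwrite(f'pics/{n}2.png',im)
a=cv2.imread('pics/top2.png');b=cv2.imread('pics/scene2.png')
cv2.imwrite('pics/both2.png',cv2.resize(np.hstack([a,b]),None,fx=2,fy=2,interpolation=cv2.INTER_CUBIC))
E
```

```text
t 5.15 rack xyz mm [ 0.8 66.5 47.8] F [-0.9  0.5  0.4] w 0.0023142376707350966
shift [-2.5  0.8  0.8] turn [-0.     0.    -0.003]
top 231 143
scene 217 132
```

View pics/both2.png

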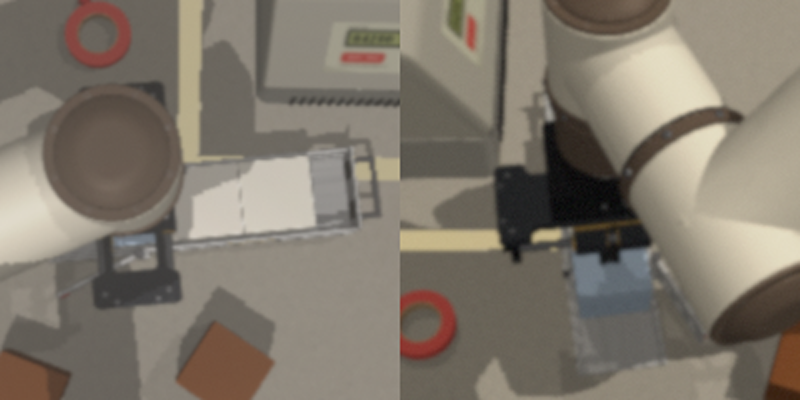

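The row hasn't moved: in the top crop its far end is still about 20 mm short of the stop, at (312,155) against (350,155). Yet the TCP reads beyond the face I measured. I'll project the tool geometry into the images to find the discrepancy.

```bash
python3 - <<'E'
from geo import *
s=r.sense();t=s["tcp_pos"];R=s["ee_rot"]
print(s["joints"].round(2),t)
for n in("top","scene"):
    c=r.capture(n);Rc=cv2.Rodrigues(c["rvec"])[0];print(n,"cam",-Rc.T@c["tvec"].ravel())
    x,y=dict(top=(231,143),scene=(217,132))[n]
    tool=[t+R@np.array(v) for v in([0,0,.025],[0,0,0],[0,0,-.045],[.0375,.095,-.045],[.0375,-.095,-.045],[-.0375,.095,-.045],[-.0375,-.095,-.045])]
    face=[W(sx*.035,yy,z) for yy in(.102,-.108) for sx in(1,-1) for z in(.055,.003)]
    base=[[0,0,0.]]
    im=c["img"][y:y+200,x:x+200,::-1].copy();im=cv2.resize(im,None,fx=3,fy=3,interpolation=cv2.INTER_CUBIC)
    for P,col in((tool,(0,0,255)),(face,(0,255,0))):
        for k,q in enumerate(proj(c,P)):
            u=tuple(((q-[x,y])*3).astype(int));cv2.circle(im,u,4,col,1);cv2.putText(im,str(k),u,0,.45,col,1)
    cv2.imwrite(f'pics/{n}3.png',im)
a=cv2.imread('pics/top3.png');b=cv2.imread('pics/scene3.png')
cv2.imwrite('pics/both3.png',np.hstack([a[150:,:400],b[150:,200:600]]))
E
```

```text
[ 24.89  27.39 -16.64  -0.   -45.97 -18.94] [0.57805324 0.09206356 0.0477505 ]
top cam [0.49542725 0.05568144 0.98934265]
scene cam [0.58579189 0.51455793 0.8613951 ]
```

View pics/both3.png

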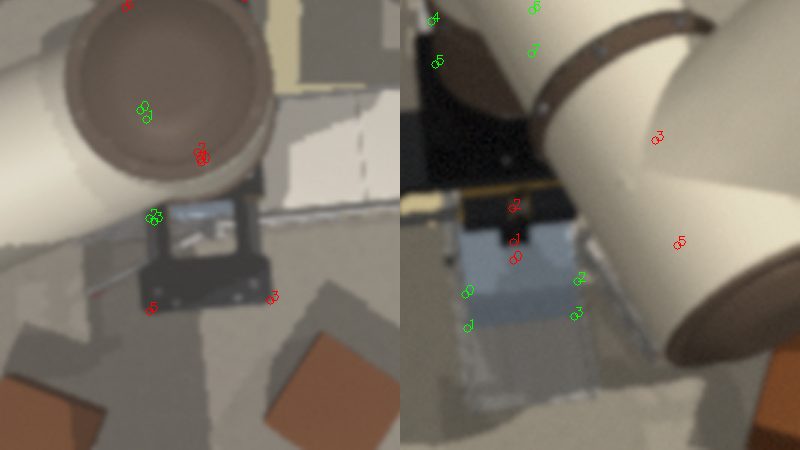

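```bash
python3 - <<'E'
from geo import *
s=r.sense();t=s["tcp_pos"];R=s["ee_rot"]
c=r.capture("scene")
for dz in(0,.03,.06):
    q=proj(c,[t+[0,0,dz]+R@np.array(v) for v in([0,0,.025],[-.0095,.015,.025],[-.0095,-.015,.025],[-.0375,-.095,-.045],[.0375,-.095,-.045],[-.0375,0,-.045])])
    print(dz,((q-[257,182])*6).round(0).tolist())
x=c["img"][182:282,257:387,::-1]
cv2.imwrite("pics/z4.png",cv2.resize(x,None,fx=6,fy=6,interpolation=cv2.INTER_CUBIC))
E
```

```text
0 [[386.0, 521.0], [436.0, 542.0], [344.0, 552.0], [84.0, 563.0], [66.0, 346.0], [401.0, 527.0]]
0.03 [[386.0, 479.0], [437.0, 500.0], [343.0, 510.0], [74.0, 517.0], [57.0, 296.0], [402.0, 481.0]]
0.06 [[386.0, 434.0], [438.0, 455.0], [341.0, 466.0], [64.0, 468.0], [46.0, 242.0], [402.0, 431.0]]
```

View pics/z4.png

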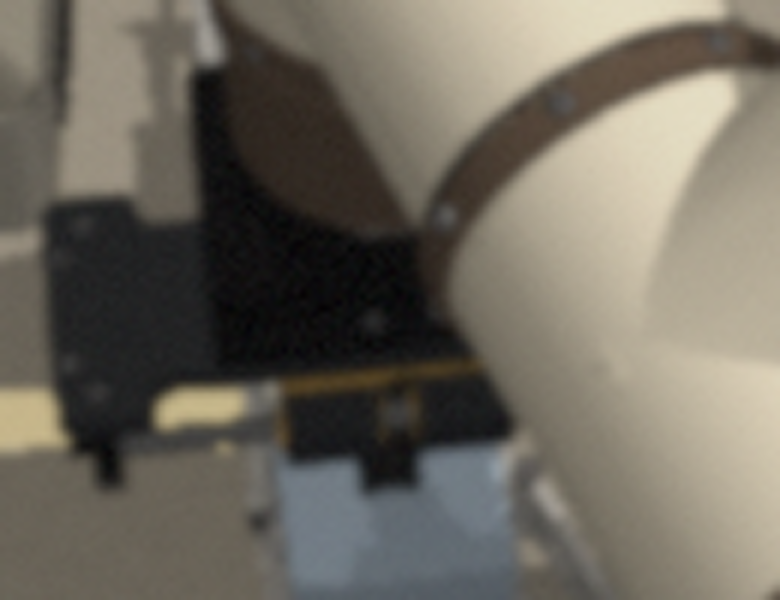

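The decisive evidence is the earlier crop s1. There the finger hung over the bare ledge with its tip visible at (258,480), which is full pixel (329,295.5). I'll compare that with the projected tip height.

```bash
python3 - <<'E'
from geo import *
c=r.capture("scene")
for z in(.0,.024,.04,.055,.07,.09):
    print(z,[((proj(c,W(-.001,y,z))[0]-[240,130])*2.9).round(0) for y in(.124,.133,.143)])
E
```

```text
0.0 [array([250., 494.]), array([251., 506.]), array([253., 520.])]
0.024 [array([250., 479.]), array([252., 492.]), array([254., 506.])]
0.04 [array([250., 469.]), array([252., 482.]), array([254., 497.])]
0.055 [array([250., 460.]), array([252., 473.]), array([254., 487.])]
0.07 [array([250., 450.]), array([252., 463.]), array([254., 478.])]
0.09 [array([251., 436.]), array([253., 449.]), array([255., 464.])]
```

move_arm([
  {"grip": 0,"xyz": [0,0,-20],"angular": [0,0,0]},
  {"grip": 0,"xyz": [0,0,-40],"angular": [0,0,0]},
  {"grip": 0,"xyz": [0,0,-60],"angular": [0,0,0]},
  {"grip": 0,"xyz": [0,0,-60],"angular": [0,0,0]},
])

```text
time_s: 5.85
tcp_pos: [0.5801, 0.0929, 0.1109]
ee_rot: [[0.105, -0.994, 0.006], [-0.995, -0.105, 0.002], [-0.001, -0.006, -1.0]]
wrist_force: [-0.0, 0.6, 0.3]
gripper_width: 0.001
gripper_force: 0.0
```

move_arm([
  {"grip": 0,"xyz": [-25,0,0],"angular": [0,0,0]},
  {"grip": 0,"xyz": [-50,0,0],"angular": [0,0,0]},
  {"grip": 0,"xyz": [-70,0,0],"angular": [0,0,0]},
  {"grip": 0,"xyz": [-70,0,20],"angular": [0,0,0]},
  {"grip": 0,"xyz": [-70,0,40],"angular": [0,0,0]},
  {"grip": 0,"xyz": [-70,0,55],"angular": [0,0,0]},
  {"grip": 0,"xyz": [-70,0,60],"angular": [0,0,0]},
  {"grip": 0,"xyz": [-70,0,60],"angular": [0,0,0]},
])

```text
time_s: 6.65
tcp_pos: [0.5701, 0.1614, 0.0465]
ee_rot: [[0.104, -0.995, -0.002], [-0.995, -0.104, -0.001], [0.001, 0.002, -1.0]]
wrist_force: [0.4, -0.1, -0.3]
gripper_width: 0.007
gripper_force: 0.0
```

```bash
python3 - <<'E'
from geo import *
show((0,.135,.047))
c=r.capture("scene");x=c["img"][240:315,295:375,::-1]
t=r.sense()
im=cv2.resize(x,None,fx=8,fy=8,interpolation=cv2.INTER_CUBIC)
p=t["tcp_pos"]-O
for z,col in((.003,(0,0,255)),(p[2]-.025,(0,255,0)),(p[2]-.0+.01,(255,0,255)),(p[2]+.045,(255,255,0))):
    q=((proj(c,[W(p@EX+sx*.015,p@EY+sy*.0095,z) for sx,sy in((-1,-1),(-1,1),(1,1),(1,-1))])-[295,240])*8).astype(int)
    cv2.polylines(im,[q],True,col,1)
cv2.imwrite("pics/z5.png",im)
E
```

```text
t 6.65 rack xyz mm [  0.3 136.3  46.5] F [ 0.4 -0.1 -0.3] w 0.00734491249703793
shift [ 1.3  0.3 -0.5] turn [ 0.002 -0.001 -0.003]
```

View pics/z5.png

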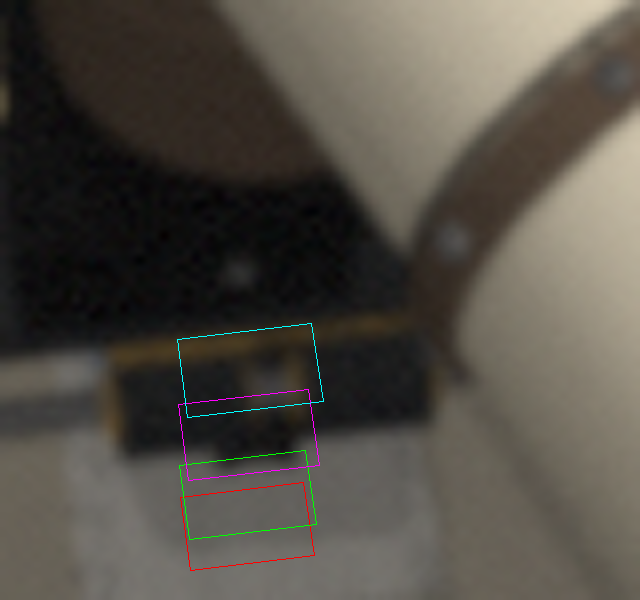

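In this enlarged view the real fingertips end at row 468, about 60 mm above the bench. The documented tip outline (green) reaches row 540. So the tips sit nearly 40 mm higher than the reading implies, and they passed over the boxes without touching them. I'll lower the tool carefully over the empty ledge and watch the force.

move_arm([
  {"grip": 0,"xyz": [0,0,4],"angular": [0,0,0]},
  {"grip": 0,"xyz": [0,0,8],"angular": [0,0,0]},
  {"grip": 0,"xyz": [0,0,12],"angular": [0,0,0]},
  {"grip": 0,"xyz": [0,0,15],"angular": [0,0,0]},
])

```text
time_s: 7.1
tcp_pos: [0.5708, 0.1618, 0.0325]
ee_rot: [[0.104, -0.995, -0.0], [-0.995, -0.104, 0.0], [-0.0, 0.0, -1.0]]
wrist_force: [0.0, 0.3, 1.3]
gripper_width: 0.008
gripper_force: 0.0
```

move_arm([
  {"grip": 0,"xyz": [0,0,1],"angular": [0,0,0]},
  {"grip": 0,"xyz": [0,0,2],"angular": [0,0,0]},
  {"grip": 0,"xyz": [0,0,3],"angular": [0,0,0]},
  {"grip": 0,"xyz": [0,0,4],"angular": [0,0,0]},
  {"grip": 0,"xyz": [0,0,5],"angular": [0,0,0]},
])

```text
time_s: 7.6
tcp_pos: [0.5709, 0.1618, 0.0278]
ee_rot: [[0.104, -0.995, 0.0], [-0.995, -0.104, 0.0], [-0.0, -0.0, -1.0]]
wrist_force: [0.4, -0.3, 0.5]
gripper_width: 0.007
gripper_force: 0.0
```

move_arm([
  {"grip": 0,"xyz": [0,0,1],"angular": [0,0,0]},
  {"grip": 0,"xyz": [0,0,2],"angular": [0,0,0]},
  {"grip": 0,"xyz": [0,0,3],"angular": [0,0,0]},
])

```text
time_s: 7.9
tcp_pos: [0.5708, 0.1618, 0.0247]
ee_rot: [[0.104, -0.995, 0.0], [-0.995, -0.104, -0.0], [0.0, -0.0, -1.0]]
wrist_force: [-0.0, 0.5, -0.2]
gripper_width: 0.004
gripper_force: 0.0
```

move_arm([
  {"grip": 0,"xyz": [0,0,1],"angular": [0,0,0]},
  {"grip": 0,"xyz": [0,0,2],"angular": [0,0,0]},
  {"grip": 0,"xyz": [0,0,3],"angular": [0,0,0]},
])

```text
time_s: 8.2
tcp_pos: [0.5708, 0.1618, 0.0217]
ee_rot: [[0.104, -0.995, 0.0], [-0.995, -0.104, 0.0], [-0.0, -0.0, -1.0]]
wrist_force: [-0.3, 0.5, 0.5]
gripper_width: 0.007
gripper_force: 0.0
```

No contact below the documented limit, so the offset is confirmed. I'll go down to a real tip height of about 22 mm and then push.

move_arm([
  {"grip": 0,"xyz": [0,0,2],"angular": [0,0,0]},
  {"grip": 0,"xyz": [0,0,4],"angular": [0,0,0]},
  {"grip": 0,"xyz": [0,0,6],"angular": [0,0,0]},
  {"grip": 0,"xyz": [0,0,8],"angular": [0,0,0]},
  {"grip": 0,"xyz": [0,0,10],"angular": [0,0,0]},
])

```text
time_s: 8.7
tcp_pos: [0.5708, 0.1618, 0.0115]
ee_rot: [[0.104, -0.995, -0.0], [-0.995, -0.104, -0.0], [0.0, 0.0, -1.0]]
wrist_force: [0.1, -0.0, 0.0]
gripper_width: 0.007
gripper_force: 0.0
```

move_arm([
  {"grip": 0,"xyz": [4,0,0],"angular": [0,0,0]},
  {"grip": 0,"xyz": [8,0,0],"angular": [0,0,0]},
  {"grip": 0,"xyz": [12,0,0],"angular": [0,0,0]},
  {"grip": 0,"xyz": [16,0,0],"angular": [0,0,0]},
  {"grip": 0,"xyz": [20,0,0],"angular": [0,0,0]},
])

```text
time_s: 9.2
tcp_pos: [0.573, 0.1415, 0.0119]
ee_rot: [[0.104, -0.995, 0.0], [-0.995, -0.104, 0.0], [-0.0, -0.0, -1.0]]
wrist_force: [-0.2, 0.8, 0.6]
gripper_width: 0.007
gripper_force: 0.0
```

move_arm([
  {"grip": 0,"xyz": [2,0,0],"angular": [0,0,0]},
  {"grip": 0,"xyz": [4,0,0],"angular": [0,0,0]},
  {"grip": 0,"xyz": [6,0,0],"angular": [0,0,0]},
  {"grip": 0,"xyz": [8,0,0],"angular": [0,0,0]},
  {"grip": 0,"xyz": [10,0,0],"angular": [0,0,0]},
])

```text
time_s: 9.7
tcp_pos: [0.5741, 0.1323, 0.0118]
ee_rot: [[0.104, -0.995, 0.001], [-0.995, -0.104, 0.0], [-0.0, -0.001, -1.0]]
wrist_force: [-0.2, 3.8, 0.0]
gripper_width: 0.006
gripper_force: 1.6
```

Contact at 3.8 N, so the row is sliding. I'll continue.

move_arm([
  {"grip": 0,"xyz": [3,0,0],"angular": [0,0,0]},
  {"grip": 0,"xyz": [6,0,0],"angular": [0,0,0]},
  {"grip": 0,"xyz": [9,0,0],"angular": [0,0,0]},
  {"grip": 0,"xyz": [12,0,0],"angular": [0,0,0]},
  {"grip": 0,"xyz": [15,0,0],"angular": [0,0,0]},
  {"grip": 0,"xyz": [18,0,0],"angular": [0,0,0]},
])

```text
time_s: 10.3
tcp_pos: [0.5759, 0.1139, 0.0118]
ee_rot: [[0.104, -0.995, 0.0], [-0.995, -0.104, 0.0], [-0.0, -0.0, -1.0]]
wrist_force: [-1.5, 3.0, -0.4]
gripper_width: 0.002
gripper_force: 1.8
```

move_arm([
  {"grip": 0,"xyz": [3,0,0],"angular": [0,0,0]},
  {"grip": 0,"xyz": [6,0,0],"angular": [0,0,0]},
  {"grip": 0,"xyz": [8,0,0],"angular": [0,0,0]},
  {"grip": 0,"xyz": [10,0,0],"angular": [0,0,0]},
  {"grip": 0,"xyz": [12,0,0],"angular": [0,0,0]},
])

```text
time_s: 10.8
tcp_pos: [0.5771, 0.102, 0.0118]
ee_rot: [[0.104, -0.995, 0.0], [-0.995, -0.104, 0.0], [-0.0, -0.0, -1.0]]
wrist_force: [-0.1, 4.0, 1.2]
gripper_width: 0.006
gripper_force: 2.0
```

```bash
python3 -c "
from geo import *
show((0,.0685,.012))"
```

```text
t 10.8 rack xyz mm [ 0.9 76.5 11.8] F [-0.1  4.   1.2] w 0.006256089968039383
shift [ 8.   0.9 -0.2] turn [-0.     0.    -0.003]
```

move_arm([
  {"grip": 0,"xyz": [1,0,0],"angular": [0,0,0]},
  {"grip": 0,"xyz": [2,0,0],"angular": [0,0,0]},
  {"grip": 0,"xyz": [3,0,0],"angular": [0,0,0]},
  {"grip": 0,"xyz": [4,0,0],"angular": [0,0,0]},
  {"grip": 0,"xyz": [5,0,0],"angular": [0,0,0]},
])

```text
time_s: 11.3
tcp_pos: [0.5777, 0.0975, 0.0118]
ee_rot: [[0.104, -0.995, 0.0], [-0.995, -0.104, 0.001], [-0.001, -0.0, -1.0]]
wrist_force: [-2.2, 8.6, 1.1]
gripper_width: 0.004
gripper_force: 4.6
```

move_arm([
  {"grip": 0,"xyz": [1,0,0],"angular": [0,0,0]},
  {"grip": 0,"xyz": [2,0,0],"angular": [0,0,0]},
])

```text
time_s: 11.5
tcp_pos: [0.5778, 0.0975, 0.0119]
ee_rot: [[0.103, -0.995, 0.001], [-0.995, -0.103, 0.003], [-0.003, -0.001, -1.0]]
wrist_force: [-4.3, 15.1, 2.5]
gripper_width: 0.004
gripper_force: 8.1
```

move_arm([
  {"grip": 0,"xyz": [1,0,0],"angular": [0,0,0]},
  {"grip": 0,"xyz": [1,0,0],"angular": [0,0,0]},
])

```text
time_s: 11.7
tcp_pos: [0.5778, 0.0975, 0.0119]
ee_rot: [[0.104, -0.995, 0.001], [-0.995, -0.104, 0.004], [-0.004, -0.002, -1.0]]
wrist_force: [-4.1, 15.5, 1.5]
gripper_width: 0.005
gripper_force: 8.2
```

The motion has stopped dead at 15 N, so the row is against the stop. I'll back off, lift, move over to the gate's outer side and check with a picture.

move_arm([
  {"grip": 0,"xyz": [-6,0,0],"angular": [0,0,0]},
  {"grip": 0,"xyz": [-15,0,0],"angular": [0,0,0]},
  {"grip": 0,"xyz": [-30,0,0],"angular": [0,0,0]},
  {"grip": 0,"xyz": [-43,0,0],"angular": [0,0,0]},
  {"grip": 0,"xyz": [-43,0,-30],"angular": [0,0,0]},
  {"grip": 0,"xyz": [-43,0,-60],"angular": [0,0,0]},
  {"grip": 0,"xyz": [-43,0,-70],"angular": [0,0,0]},
  {"grip": 0,"xyz": [-43,35,-70],"angular": [0,0,0]},
  {"grip": 0,"xyz": [-43,70,-70],"angular": [0,0,0]},
  {"grip": 0,"xyz": [-43,103,-70],"angular": [0,0,0]},
])

```text
time_s: 12.7
tcp_pos: [0.4691, 0.1259, 0.0811]
ee_rot: [[0.103, -0.995, -0.001], [-0.995, -0.103, -0.001], [0.0, 0.001, -1.0]]
wrist_force: [0.8, 0.4, -0.2]
gripper_width: 0.005
gripper_force: 0.0
```

```bash
python3 - <<'E'
from geo import *
show((-.1014,.112,.012))
ims=[]
for n,(x,y) in dict(top=(225,190),scene=(255,140)).items():
    c=r.capture(n);im=c["img"][y:y+150,x:x+200 if n=="top" else x+135,::-1]
    ims.append(cv2.resize(im,None,fx=2.35,fy=2.35,interpolation=cv2.INTER_CUBIC))
cv2.imwrite("pics/chk.png",np.hstack(ims));print(ims[0].shape)
E
```

```text
t 12.7 rack xyz mm [-104.   111.8   81.1] F [ 0.8  0.4 -0.2] w 0.004828091938087358
shift [-0.3 -2.7 69.1] turn [ 0.001 -0.    -0.004]
(352, 470, 3)
```

View pics/chk.png

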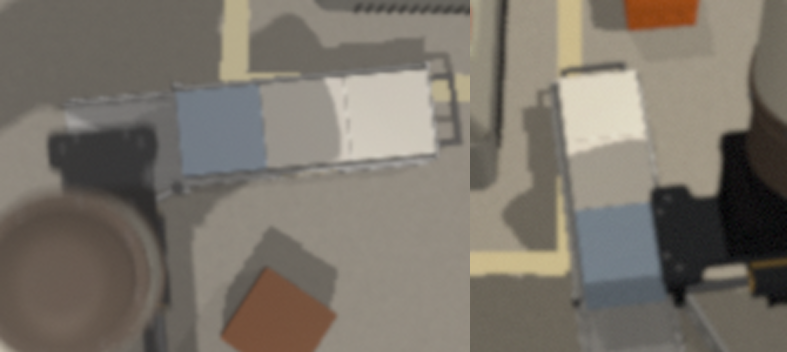

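The picture confirms it: in the top half the row's far end meets the stop at (433,70–155) with no gap. The gate still stands open, visible at (690,300)–(735,350) in the scene half. I'll work out the arc for the gate.

```bash
python3 - <<'E'
from geo import *
s=r.sense();p=s["tcp_pos"]-O;p=np.array([p@EX,p@EY])
for th in np.r_[np.arange(1.9,.0,-.12),0]:
    g=np.array([np.cos(th),np.sin(th)]);n=np.array([-g[1],g[0]])
    c=np.array([-.0445,.065])+.062*g+(.002+.015*abs(g[1])+.011*abs(g[0]))*n
    d=c-p;print(round(th,2),"tool shift",(-1e3*d[1]).round(0),(-1e3*d[0]).round(0))
E
```

```text
1.9 tool shift -6.0 -24.0
1.78 tool shift -11.0 -31.0
1.66 tool shift -14.0 -39.0
1.54 tool shift -17.0 -47.0
1.42 tool shift -18.0 -54.0
1.3 tool shift -19.0 -61.0
1.18 tool shift -19.0 -68.0
1.06 tool shift -18.0 -75.0
0.94 tool shift -16.0 -83.0
0.82 tool shift -13.0 -90.0
0.7 tool shift -9.0 -97.0
0.58 tool shift -4.0 -104.0
0.46 tool shift 2.0 -110.0
0.34 tool shift 9.0 -115.0
0.22 tool shift 17.0 -120.0
0.1 tool shift 25.0 -123.0
0.0 tool shift 33.0 -125.0
```

move_arm([
  {"grip": 0,"xyz": [0,0,25],"angular": [0,0,0]},
  {"grip": 0,"xyz": [0,0,45],"angular": [0,0,0]},
  {"grip": 0,"xyz": [0,0,60],"angular": [0,0,0]},
  {"grip": 0,"xyz": [0,0,69],"angular": [0,0,0]},
  {"grip": 0,"xyz": [0,0,69],"angular": [0,0,0]},
])

```text
time_s: 13.3
tcp_pos: [0.4704, 0.1259, 0.0114]
ee_rot: [[0.104, -0.995, -0.003], [-0.995, -0.104, -0.002], [0.001, 0.003, -1.0]]
wrist_force: [-0.1, 1.2, 0.9]
gripper_width: 0.005
gripper_force: 0.0
```

move_arm([
  {"grip": 0,"xyz": [-3,-12,0],"angular": [0,0,0]},
  {"grip": 0,"xyz": [-6,-24,0],"angular": [0,0,0]},
  {"grip": 0,"xyz": [-11,-31,0],"angular": [0,0,0]},
  {"grip": 0,"xyz": [-14,-39,0],"angular": [0,0,0]},
  {"grip": 0,"xyz": [-17,-47,0],"angular": [0,0,0]},
])

```text
time_s: 13.8
tcp_pos: [0.5165, 0.1483, 0.013]
ee_rot: [[0.104, -0.995, -0.0], [-0.995, -0.104, -0.0], [0.0, 0.0, -1.0]]
wrist_force: [-1.2, -0.5, 0.1]
gripper_width: 0.003
gripper_force: 0.6
```

move_arm([
  {"grip": 0,"xyz": [-1,-7,0],"angular": [0,0,0]},
  {"grip": 0,"xyz": [-2,-14,0],"angular": [0,0,0]},
  {"grip": 0,"xyz": [-2,-21,0],"angular": [0,0,0]},
  {"grip": 0,"xyz": [-1,-28,0],"angular": [0,0,0]},
  {"grip": 0,"xyz": [1,-36,0],"angular": [0,0,0]},
  {"grip": 0,"xyz": [4,-43,0],"angular": [0,0,0]},
])

```text
time_s: 14.4
tcp_pos: [0.5599, 0.1485, 0.0127]
ee_rot: [[0.104, -0.995, 0.0], [-0.995, -0.104, 0.0], [-0.0, -0.0, -1.0]]
wrist_force: [-0.5, 0.7, 0.3]
gripper_width: 0.004
gripper_force: 0.5
```

move_arm([
  {"grip": 0,"xyz": [4,-7,0],"angular": [0,0,0]},
  {"grip": 0,"xyz": [9,-14,0],"angular": [0,0,0]},
  {"grip": 0,"xyz": [15,-20,0],"angular": [0,0,0]},
  {"grip": 0,"xyz": [22,-25,0],"angular": [0,0,0]},
  {"grip": 0,"xyz": [29,-30,0],"angular": [0,0,0]},
])

```text
time_s: 14.9
tcp_pos: [0.5926, 0.1222, 0.0128]
ee_rot: [[0.104, -0.995, 0.0], [-0.995, -0.104, 0.0], [-0.0, -0.0, -1.0]]
wrist_force: [-1.0, 0.4, -0.5]
gripper_width: 0.002
gripper_force: 0.4
```

```bash
python3 -c "
from geo import *
show((.0205,.078,.012))"
```

```text
t 14.9 rack xyz mm [18.4 94.9 12.8] F [-1.   0.4 -0.5] w 0.002197104891139297
shift [16.9 -2.2  0.8] turn [-0.     0.    -0.003]
```

Light contact all the way (about 1 N). I'll press it shut slowly.

move_arm([
  {"grip": 0,"xyz": [3,0,0],"angular": [0,0,0]},
  {"grip": 0,"xyz": [6,-1,0],"angular": [0,0,0]},
  {"grip": 0,"xyz": [9,-2,0],"angular": [0,0,0]},
  {"grip": 0,"xyz": [11,-2,0],"angular": [0,0,0]},
])

```text
time_s: 15.3
tcp_pos: [0.5953, 0.1119, 0.0129]
ee_rot: [[0.104, -0.995, 0.0], [-0.995, -0.104, 0.0], [-0.0, -0.0, -1.0]]
wrist_force: [0.7, 0.6, 0.5]
gripper_width: 0.005
gripper_force: 0.3
```

move_arm([
  {"grip": 0,"xyz": [1,0,0],"angular": [0,0,0]},
  {"grip": 0,"xyz": [2,0,0],"angular": [0,0,0]},
  {"grip": 0,"xyz": [3,0,0],"angular": [0,0,0]},
])

```text
time_s: 15.6
tcp_pos: [0.5956, 0.1092, 0.0129]
ee_rot: [[0.104, -0.995, 0.0], [-0.995, -0.104, 0.0], [-0.0, -0.0, -1.0]]
wrist_force: [0.7, 1.2, -0.2]
gripper_width: 0.007
gripper_force: 0.3
```

move_arm([
  {"grip": 0,"xyz": [1,0,0],"angular": [0,0,0]},
  {"grip": 0,"xyz": [2,0,0],"angular": [0,0,0]},
])

```text
time_s: 15.8
tcp_pos: [0.5958, 0.1078, 0.0128]
ee_rot: [[0.104, -0.995, 0.001], [-0.995, -0.104, 0.001], [-0.001, -0.001, -1.0]]
wrist_force: [-1.4, 4.9, 0.4]
gripper_width: 0.001
gripper_force: 3.0
```

move_arm([
  {"grip": 0,"xyz": [1,0,0],"angular": [0,0,0]},
  {"grip": 0,"xyz": [2,0,0],"angular": [0,0,0]},
  {"grip": 0,"xyz": [2,0,0],"angular": [0,0,0]},
  {"grip": 0,"xyz": [2,0,0],"angular": [0,0,0]},
])

```text
time_s: 16.2
tcp_pos: [0.5959, 0.1076, 0.0129]
ee_rot: [[0.104, -0.995, 0.001], [-0.995, -0.104, 0.003], [-0.003, -0.002, -1.0]]
wrist_force: [-2.5, 9.0, 0.5]
gripper_width: 0.007
gripper_force: 4.8
```

The gate is hard against its stop: the TCP is at rack y of about 0.080, as predicted for the shut gate. Backing off and lifting clear.

move_arm([
  {"grip": 0,"xyz": [-5,0,0],"angular": [0,0,0]},
  {"grip": 0,"xyz": [-15,0,0],"angular": [0,0,0]},
  {"grip": 0,"xyz": [-30,0,0],"angular": [0,0,0]},
  {"grip": 0,"xyz": [-40,0,0],"angular": [0,0,0]},
  {"grip": 0,"xyz": [-40,0,-30],"angular": [0,0,0]},
  {"grip": 0,"xyz": [-40,0,-70],"angular": [0,0,0]},
  {"grip": 0,"xyz": [-40,0,-110],"angular": [0,0,0]},
  {"grip": 0,"xyz": [-40,0,-150],"angular": [0,0,0]},
  {"grip": 0,"xyz": [-40,0,-160],"angular": [0,0,0]},
  {"grip": 0,"xyz": [-40,0,-160],"angular": [0,0,0]},
])

```text
time_s: 17.2
tcp_pos: [0.5925, 0.1459, 0.175]
ee_rot: [[0.104, -0.995, 0.004], [-0.995, -0.104, 0.002], [-0.002, -0.004, -1.0]]
wrist_force: [1.0, 0.1, -0.1]
gripper_width: 0.007
gripper_force: 0.0
```

```bash
python3 - <<'E'
from geo import *
show()
# red tab: near gate's free end; where is it now? (rack frame, z=.04)
c=r.capture("scene");hsv=cv2.cvtColor(c["img"],cv2.COLOR_RGB2HSV)
m=(((hsv[...,0]<8)|(hsv[...,0]>172))&(hsv[...,1]>90)&(hsv[...,2]>50)).astype(np.uint8)
n,_,st,ce=cv2.connectedComponentsWithStats(m)
for i in range(1,n):
    p=ray(c,ce[i],.04)-O;q=(p@EX,p@EY)
    if abs(q[0])<.15 and -.05<q[1]<.2: print(st[i,4],ce[i].round(1),np.round(q,4))
E
```

```text
t 17.2 rack xyz mm [ 20.9 118.4 175. ] F [ 1.   0.1 -0.1] w 0.00654546561901548
20 [301.2 269.3] [0.0404 0.0711]
```

The red tab is now at rack (0.040, 0.071), which is where a shut gate puts it. Handing in.

```bash
python3 -c "
from station import r
print(r.finish_job())"
```

```text
the job is handed in; nothing more can be done
None
```

I pushed the row of three boxes home against the end stop, then pushed the gate shut behind it with the arm clear, and handed the job in at about 17 s; no verdict was returned. My first push passed over the boxes without touching them, because the fingertips sit nearly 40 mm higher than documented.

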